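Slide the lid of the cutlery case home and bolt it

TASK

Close the wooden cutlery case: without lifting the lid off the case, slide it by its knob along its rails to the robot's left until the two battens under it drop into their hidden grooves and the lid lies flat and home. Go gently: stop when it catches and do not shove the lid on against the case. Then push the steel bolt on the near rail fully across over the lid's edge, let go, and leave the crockery round it standing where it is.

Things in the scene. Friction and masses are not known exactly. Their poses are not given: they have to be found in the camera images.
- case: Wooden cutlery case, fixed, 334 (x) x 150 (y) x 58 mm. Origin: centre of its underside; z up, x lengthwise to the robot's left (+-0.3 rad), y to the robot's side. Two rails along it, inner faces y = +-51.5, tops z = 52.5 mm; end blocks, inner faces x = +-132, tops 58 mm; between them a flat deck, top z = 40 mm.
- deck_middle (a point): Middle of the deck's top, a point fixed to the case at its x = y = 0, z = 40 mm; axes as the case's. Across the deck run two grooves, 18 (x) x 66 (y) mm, 8 mm deep, 68 mm apart, always covered by the lid. They differ from case to case: the point midway between them is at y = 0 and anywhere from x = -6 to +26 mm, neither measured nor visible: it has to be felt.
- lid_foot (a point): Centre of the underside of the loose lid; axes about as the case's. Lid: wooden plate 196 (x) x 100 (y) x 10 mm, 0.3 to 0.6 kg, on two cross battens 14 (x) x 60 (y) x 6 mm at its x = +-34 mm. At first they stand on the deck, the lid's middle at x = -28 to -24 mm of the case; the grooves are 18 to 54 mm further along the case's +x. Rails guide it (1.5 mm play each side).
- lid_knob (a point): Grip point on the axis of the round steel knob on the lid, 42 mm above lid_foot; knob 26 mm across there, top 10 mm higher, plate 26 mm lower. Held loosely or pushed, the lid slides with up to 5 N and drops 6 mm by its weight when each batten is within 2 mm of its groove's middle (this point from z = 82 to 76 mm). Then the battens meet the groove walls and the push rises sharply (keep each batten under 10 N). Clamped tightly, it cannot drop.
- bolt_post (a point): Grip point, z = 84 mm, on the axis of the upright steel post (12 mm across, z = 58 to 94 mm) that moves the bolt; axes as the case's. The bolt is a steel plate 24 x 26 x 5 mm on the rail of the case's +y side (robot's side) at x = -50 mm, between two cheeks 56 mm high. Post at y = +68 mm when open, +48 mm when fully across.
- bolt (a joint): Travel of the bolt in m, 0 open, 0.020 at its stop, fully across; it moves along the case's -y (away from the robot) with about 2 N, and starts at 0 to 3 mm. While the lid is not home its edge stands in the bolt's way.
- mill_1: Glass salt mill with grey cap, 44 mm across, 90 mm high, loose, behind the case; origin at its foot. Leave standing.
- mill_2: The like mill beside it, loose, behind the case. Leave standing.
- egg_cup_1: Egg cup, 49 mm across, 62 mm high, loose, behind the case; origin at its foot. Leave standing.
- egg_cup_2: Like egg cup, loose, on the robot's side of the case, to its left. Leave standing.

How it is judged:
On the way, in this order (a step that is already met when the one before it is completed fails the run):
1. the lid has dropped home into the grooves and lies flat (z of lid_knob in the frame of case between 0.071 and 0.078 m and angle between lid's own z axis and vertical below 0.03 rad and y of lid_knob in the frame of case between -0.01 and 0.01 m and x of lid_knob in the frame of case between -0.012 and 0.035 m), for 0.3 s.
2. the bolt is across over the lid (all of step 1 and value of joint bolt above 0.016 m), for 0.2 s.
At the end, for the whole second after the job is handed in: The lid lies flat (within 0.03 rad) in the grooves, its knob grip point within 2 mm of its home height of 76 mm above the bench, at rest, and the bolt is at least 16 of its 20 mm across (all of step 2 and linear speed of lid below 0.01 m/s); the robot touches nothing.
It fails at once if the lid is lifted off the deck by more than 8 mm (z of lid_knob in the frame of case above 0.09 m).
It fails at once if one of the two battens under the lid is shoved or pressed against the case with more than 10 N (the fall of the lid itself does not count) (contact force between any of lid_c0, lid_c1 and case above 10 N).
It fails at once if a mill or egg cup is pushed away (30 mm) or knocked over (distance of any of mill_1, mill_2, egg_cup_1, egg_cup_2 from where it was at the start of the episode above 0.03 m or angle between any of mill_1, mill_2, egg_cup_1, egg_cup_2's own z axis and vertical above 0.5 rad).
It also fails if it takes over 42 s, if anything falls off the work surface, if the arm or the gripper's body presses on something with over 40 N, if the wrist force passes 120 N, or if a joint passes its speed limit or range.

ROBOT

A 6-joint arm with a two-finger parallel gripper is mounted at the origin on the work surface; the furniture and walls round the work are solid. World frame = base frame: x ahead of the robot, y to its left, z up, the work surface at z = 0. Lengths are in m, angles in rad, forces in N, time in s.
With the tool pointing down it reaches from about 0.35 to 0.775 m from the base axis. Payload 7.3 kg.
Tool frame: the origin (TCP) lies at the centre of the arm's flange, where the gripper is bolted on; the fingertips stand 178 mm ahead of it and the grasp point (between the pads) lies 159 mm ahead of it; z points along the fingers, y is the line along which they close (so a half turn about z gives the same grasp; the last joint's range is limited). The gripper opens to 92 mm and grips with 3 to 60 N. Pads are 19 mm wide; open, the fingers measure 130 mm over their backs; the gripper's body (75 mm by 190 mm) begins 47 mm behind the grasp point.
Start: joints at [-1.366, 0.342, 1.524, -0, 1.275, -0.146], TCP at [0.18, -0.493, 0.405] pointing down, gripper open.
Joint ranges: [-2.53, 2.53], [-0.77, 2.02], [0.04, 2.7], [-1, 4.14], [0.28, 2.66], [-3.11, 3.11]. Speed limits (rad/s): [2.57, 2.57, 3.14, 3.14, 3.14, 3.14].

INTERFACE

Orientations are given as [roll, pitch, yaw] about the fixed x, y, z axes, in that order (R = Rz(yaw) Ry(pitch) Rx(roll)).
In Python, from cell import telemetry, vision, ticket gives the robot as it stands.
- The arm moves only by the shell command python3 -m crank 'ROWS' [FORCE]. ROWS is JSON, a list of rows, each a list of 5 numbers: the gripper command: -1 is shut, 1 is fully open, values between are in proportion, then the shift along the tool's x, y, z in mm, then the turn about the tool's z in rad. In form: [[fingers, dx, dy, dz, roll], ...]. A call has 1 to 12 rows; each row is the pose to reach, as a shift and turn from the pose commanded when the call began, along the tool's axes at that moment; what a row does not reach only later rows make up. A row lasts 1/12 s, in which the tool goes at most 41.7 mm and 7.16 degrees, less where a joint would pass 70% of its speed; a pose out of reach is approached as far as the arm can. A call with a gripper value outside its range is refused whole. The fingers move at their own pace and stop on an object; FORCE is the grip in N (left out, the last holds). Time passes only in rows, so rows that repeat a pose let the fingers close. It gives the time, the measured TCP pose, the force, the opening and the grip force at its end, in the units of the state.
- telemetry.observe(): the state, without advancing time (a new reading comes with each control period).
- vision.read_camera(name): name is "scene" or "top" or "wrist"; returns (picture, depth): 480x640x3 uint8, red, green, blue; 480x640 float32, m along the optical axis (not along the pixel's ray), 0 where there is no reading.
- vision.get_calibration(name): a dict with "camera_matrix" (3x3 intrinsics, pixels), "rvec" (rotation vector, rad) and "tvec" (3), from world to camera coordinates, as OpenCV has them. Camera axes: x right, y down, z forward; pixel columns grow to the right and rows downward; lengths in m; the calibration is good to about 2 mm. A picture is of the moment at which its call begins: read the wrist's pose just before it. get_calibration takes no time and is no camera call; for the wrist camera it gives the pose at the moment of the call.
- ticket.hand_in(): hands the job in; it is judged then, once.
The state is a dict: "time": time; "qpos": joint angles; "qvel": joint speeds; "joint_efforts": joint torques, N m; "tool_pos": TCP position; "tool_rot": TCP orientation; "contact_force": force on the tool from outside, world axes, zero at the start; "torque": the same for the moment, N m; "opening": finger opening in m; "grip_force": force on a finger pad.
Only numpy, scipy, OpenCV 4.12 (cv2) and the standard library are available. Lean on these libraries where they do the work, as an engineer would, in place of code of your own. Each camera call takes 0.05 s, during which the arm holds its last target. There are 200 camera calls.

## Working session

There is one attempt and no reset: what is moved stays moved. The work goes in short steps, Python scripts to look and compute and a shell command to move; the robot and the scene stay as the last step left them, time stands still between calls to the robot, and variables do not carry over. Pictures are saved under pics/ and viewed, at most 10 in all, crops included, and the job is handed in when it is done.

```bash
ls; mkdir -p pics; cat > h.py <<'E'
import numpy as np, cv2
from cell import telemetry, vision, ticket
def grab(n):
    c=vision.get_calibration(n); p,d=vision.read_camera(n)
    K=np.array(c["camera_matrix"]);R=cv2.Rodrigues(np.array(c["rvec"],float))[0];t=np.array(c["tvec"],float).ravel()
    v,u=np.mgrid[:480,:640]
    X=np.stack([(u-K[0,2])/K[0,0]*d,(v-K[1,2])/K[1,1]*d,d],-1)
    W=(X-t)@R; W[d==0]=np.nan
    return p,d,W
def save(n,p): cv2.imwrite("pics/"+n,p[:,:,::-1])
E
python3 - <<'E'
from h import *
s=telemetry.observe();print(s)
p,d,W=grab("top");save("top1.png",p);np.save("top.npy",W)
p,d,W=grab("scene");save("sc1.png",p);np.save("sc.npy",W)
E
```

```text
pics
{'time': 0.0, 'qpos': array([-1.36601719e+00,  3.42749764e-01,  1.52504605e+00,  1.87959836e-05,
        1.27539753e+00, -1.45997121e-01]), 'qvel': array([-5.89605272e-04, -3.06541876e-04,  5.46740961e-04, -2.94200774e-05,
        1.73263764e-03, -2.00783935e-06]), 'joint_efforts': array([ 1.96062079e-03, -4.31241846e+01, -2.44218868e+01,  7.18629034e-02,
        5.58485300e-02, -1.37355751e-04]), 'tool_pos': array([ 0.18040037, -0.4928847 ,  0.40402057]), 'tool_rot': array([-3.14001161e+00, -2.50648817e-04,  3.50770570e-01]), 'contact_force': array([ 0.36843011, -0.07063044,  0.06085813]), 'torque': array([0.00823044, 0.00072752, 0.03302583]), 'grip_force': 0.0, 'opening': 0.09199808467304876}
```

View pics/top1.png

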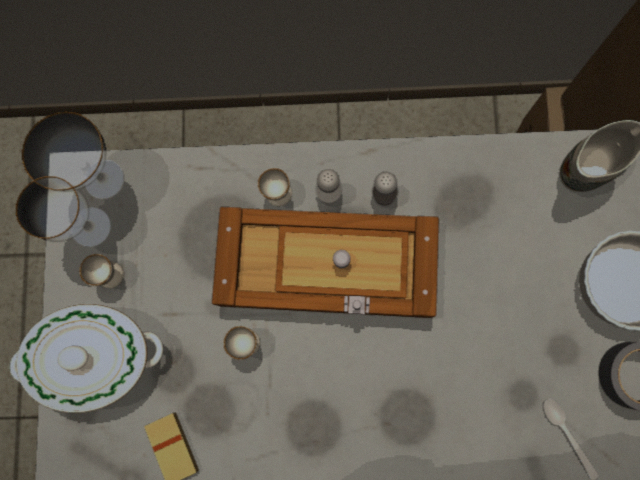

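View pics/sc1.png

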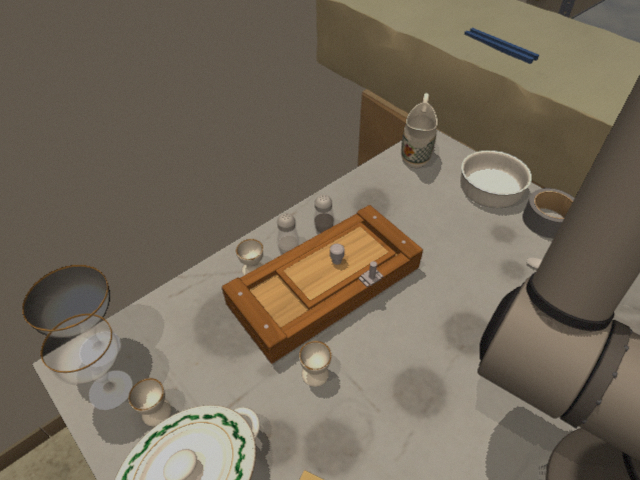

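Top view: the case spans px (214–438, 207–317), with its knob at about (342,258) and its bolt post at (357,303). The mills are at (328,182) and (385,187) and the egg cups at (275,185) and (241,343).

```bash
python3 - <<'E'
from h import *
W=np.load("top.npy");S=np.load("sc.npy")
img=cv2.imread("pics/top1.png")
z=W[...,2]
m=((z>0.046)&(z<0.063)).astype(np.uint8)
r=np.zeros_like(m); r[200:325,208:445]=1; m&=r
hsv=cv2.cvtColor(img,cv2.COLOR_BGR2HSV)
m&=(hsv[...,1]>100).astype(np.uint8)
n,l,st,ce=cv2.connectedComponentsWithStats(m); k=1+np.argmax(st[1:,4]); print(st[k])
P=W[l==k]; rect=cv2.minAreaRect(P[:,:2].astype(np.float32)*1000); print(rect)
print(cv2.boxPoints(rect))
for nm,(a,b,c,e) in dict(knob=(245,272,328,356),post=(290,316,345,370)).items():
    Q=W[a:b,c:e].reshape(-1,3); t=np.nanmax(Q[:,2]); Q=Q[Q[:,2]>t-0.004]; print(nm,t,len(Q),np.nanmean(Q,0),np.nanmin(Q,0),np.nanmax(Q,0))
for nm,u,v in [("m1",328,178),("m2",386,182),("e1",275,183),("e2",241,343),("lid",370,260),("deck",260,260),("block",228,260),("rail",280,303)]:
    Q=W[v-2:v+3,u-2:u+3].reshape(-1,3); print(nm,np.nanmedian(Q,0))
for nm,(a,b,c,e) in dict(knob=(243,270,328,352),post=(258,285,364,382)).items():
    Q=S[a:b,c:e].reshape(-1,3);t=np.nanmax(Q[:,2]); Q=Q[Q[:,2]>t-0.02];print(nm,t,np.nanmean(Q,0))
E
```

```text
[  212   207   227   110 18013]
((544.056640625, 56.62800598144531), (333.64031982421875, 150.29530334472656), 85.11064147949219)
[[ 454.96405 -103.18014]
 [ 604.71246 -115.99009]
 [ 633.14923  216.43616]
 [ 483.40082  229.2461 ]]
knob 0.09564933293324561 99 [0.54073976 0.03120638 0.09299943] [0.53012072 0.02051438 0.09165534] [0.55211433 0.04079011 0.09564933]
post 0.0968268947343723 37 [0.47375815 0.01220216 0.09416657] [0.46937011 0.00741573 0.09295389] [0.47944836 0.01737031 0.09682689]
m1 [0.66110136 0.04758011 0.08848243]
m2 [ 0.6516047  -0.03742025  0.08883991]
e1 [0.67108608 0.13284883 0.03475539]
e2 [0.4243438  0.18827284 0.03444259]
lid [ 0.54118576 -0.01049073  0.05682074]
deck [0.54923915 0.15709921 0.04019801]
block [0.54832305 0.20296889 0.05782271]
rail [0.48166119 0.12598477 0.05204443]
knob 0.09391502417997478 [0.53787472 0.0340094  0.08651348]
post 0.09522098653905117 [0.47183654 0.01342295 0.08694592]
```

```bash
python3 -m crank '[[-0.13,43,-31,0,0.07],[-0.13,86,-62,0,0.14],[-0.13,129,-93,0,0.2],[-0.13,172,-124,0,0.27],[-0.13,215,-155,0,0.33],[-0.13,258,-186,0,0.39],[-0.13,301,-217,0,0.436],[-0.13,344,-248,0,0.436],[-0.13,380,-275,0,0.436],[-0.13,380,-275,0,0.436],[-0.13,380,-275,0,0.436],[-0.13,380,-275,0,0.436]]' 10
cat > pos.py <<'E'
from h import *
O=np.array([0.5441,0.0566]);ex=np.array([0.0852,0.9964]);ey=np.array([-0.9964,0.0852])
def st():
    s=telemetry.observe();p=np.array(s["tool_pos"]);f=np.array(s["contact_force"]);d=p[:2]-O
    print("t%.2f case x %.1f y %.1f graspz %.1f | Fx %.1f Fy %.1f Fz %.1f | op %.1f grip %.1f | rot %s"%(s["time"],1e3*d@ex,1e3*d@ey,1e3*(p[2]-.159),f[:2]@ex,f[:2]@ey,f[2],1e3*s["opening"],s["grip_force"],np.round(s["tool_rot"],4)))
    return s
if __name__=="__main__": st()
E
python3 pos.py
```

```text
time: 1.1
tool_pos: [0.4446, -0.1001, 0.4045]
tool_rot: [-3.14, -0.001, -0.081]
contact_force: [-0.7, -0.5, -0.4]
opening: 0.0398
grip_force: 0.0
t1.10 case x -164.6 y 85.8 graspz 245.5 | Fx -0.6 Fy 0.6 Fz -0.4 | op 39.8 grip 0.0 | rot [-3.1399e+00 -6.0000e-04 -8.1000e-02]
```

```bash
python3 -m crank '[[-0.13,20,-35,15,0.004],[-0.13,42,-70,35,0.004],[-0.13,64,-105,60,0.004],[-0.13,85,-130,90,0.004],[-0.13,85,-139,115,0.004],[-0.13,85,-139,115,0.004],[-0.13,85,-139,115,0.004],[-0.13,85,-139,115,0.004]]'
python3 - <<'E'
from pos import *
st()
p,d,W=grab("wrist");save("w1.png",p)
z=W[...,2];print("wrist near knob z",np.nanpercentile(z,[5,50,95]))
k=(z>0.085)&(z<0.1); 
Q=W[k]; Q=Q[np.hypot(*(Q[:,:2]-[.541,.031]).T)<.04]
c=(Q[:,:2]-O); print("knob case",len(Q),1e3*np.nanmean(c@ex),1e3*np.nanmean(c@ey),[1e3*f(c@e) for e in(ex,ey) for f in (np.min,np.max)])
p2,d,W=grab("top")
save("m.png",np.vstack([p[::2,::2],p2[::2,::2]]))
E
```

```text
time: 1.77
tool_pos: [0.5394, 0.0264, 0.2902]
tool_rot: [3.141, -0.0, -0.089]
contact_force: [-0.0, -0.3, 0.0]
opening: 0.0398
grip_force: 0.0
t1.77 case x -30.4 y 2.1 graspz 131.2 | Fx -0.3 Fy -0.0 Fz 0.0 | op 39.8 grip 0.0 | rot [ 3.1412e+00 -2.0000e-04 -8.9200e-02]
wrist near knob z [-0.0004329   0.05701068  0.22530171]
knob case 1504 -25.343117185198036 -0.2714729903178769 [np.float64(-37.694391080747906), np.float64(-12.258612291525553), np.float64(-11.694386565896645), np.float64(14.630217529821131)]
```

View pics/m.png

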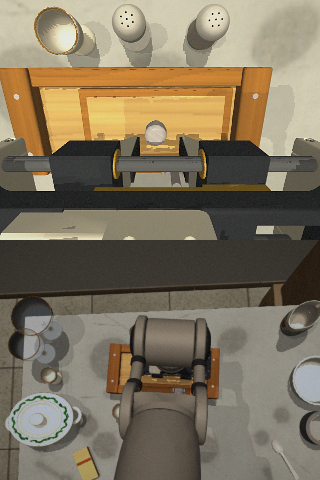

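The wrist view shows the knob between the fingers at about (310,265) of the full picture, with the lid and both rails visible. That means wrist depth can measure the lid height.

```bash
python3 -m crank '[[-0.13,0,0,0,0],[-0.13,0,0,0,0],[-0.13,0,0,0,0]]' >/dev/null;  python3 pos.py
cat > lid.py <<'E'
from pos import *
import sys
def lidz():
    p,d,W=grab("wrist"); c=W[...,:2]-O; x=c@ex*1e3; y=c@ey*1e3; z=W[...,2]*1e3
    L=(np.abs(x+10)<60)&(y<-22)&(y>-42)&(z>40)&(z<65)
    R=(np.abs(x)<110)&(y<-56)&(y>-70)&(z>45)&(z<60)
    k=(z>80)&(z<100)&(np.hypot(x+10,y)<50)&(np.abs(y)<14)
    rz=np.nanmedian(z[R]); lz=np.nanmedian(z[L])-rz+52.5
    # tilt along x
    A=np.c_[x[L],np.ones(L.sum())]; sl=np.linalg.lstsq(A,z[L],rcond=None)[0][0]
    print("lid top z %.2f (56 up, 50 home) n%d rail %.2f slope %.4f knobx %.1f"%(lz,L.sum(),rz,sl,np.nanmean(x[k]) if k.any() else np.nan))
    return lz
if __name__=="__main__":
    s=st(); lz=lidz(); sys.exit(0 if lz>54.8 else 1)
E
python3 lid.py
```

```text
t2.12 case x -30.4 y 2.2 graspz 131.7 | Fx 0.1 Fy 0.5 Fz -0.1 | op 39.8 grip 0.0 | rot [ 3.1415e+00 -1.8000e-03 -9.0100e-02]
t2.12 case x -30.4 y 2.2 graspz 131.7 | Fx 0.1 Fy 0.5 Fz -0.1 | op 39.8 grip 0.0 | rot [ 3.1415e+00 -1.8000e-03 -9.0100e-02]
lid top z 56.54 (56 up, 50 home) n5808 rail 52.65 slope -0.0009 knobx -25.4
```

```bash
python3 -m crank '[[-0.13,1,-3,0,0],[-0.13,1.5,-5,0,-0.004],[-0.13,1.5,-5,15,-0.004],[-0.13,1.5,-5,30,-0.004],[-0.13,1.5,-5,42,-0.004],[-0.13,1.5,-5,51,-0.004],[-0.13,1.5,-5,51,-0.004],[-0.13,1.5,-5,51,-0.004]]' >/dev/null;  python3 lid.py
```

```text
t2.83 case x -24.7 y 0.7 graspz 79.5 | Fx 0.4 Fy 0.3 Fz 0.1 | op 40.1 grip 0.0 | rot [ 3.1415e+00  8.0000e-04 -8.4900e-02]
lid top z 56.55 (56 up, 50 home) n9651 rail 52.66 slope -0.0009 knobx -24.5
```

```bash
python3 -m crank '[[-0.32,0,0,0,0],[-0.32,0,0,0,0],[-0.32,0,-1,0,0],[-0.32,0,-2,0,0],[-0.32,0,-3,0,0],[-0.32,0,-4,0,0],[-0.32,0,-5,0,0],[-0.32,0,-6,0,0]]' >/dev/null;  python3 lid.py && python3 -m crank '[[-0.32,0,-1.5,0,0],[-0.32,0,-3,0,0],[-0.32,0,-4.5,0,0],[-0.32,0,-6,0,0],[-0.32,0,-7.5,0,0],[-0.32,0,-9,0,0]]' >/dev/null;  python3 lid.py
```

```text
t3.55 case x -19.1 y 0.5 graspz 80.1 | Fx -5.0 Fy -1.0 Fz 4.1 | op 31.2 grip 2.6 | rot [ 3.1408e+00 -1.0000e-03 -8.5200e-02]
lid top z 56.54 (56 up, 50 home) n9549 rail 52.66 slope -0.0010 knobx -19.9
t4.10 case x -10.1 y 0.5 graspz 80.1 | Fx -5.0 Fy 1.4 Fz 3.8 | op 31.3 grip 2.7 | rot [ 3.1409e+00 -9.0000e-04 -8.5200e-02]
lid top z 56.54 (56 up, 50 home) n9572 rail 52.67 slope -0.0008 knobx -10.8
```

```bash
python3 -m crank '[[-0.32,0,0.5,-0.3,0],[-0.32,0,0.8,-0.6,0],[-0.32,0,1,-0.6,0]]' >/dev/null;  python3 lid.py && python3 -m crank '[[-0.32,0,-0.5,0,0],[-0.32,0,-1.5,0,0],[-0.32,0,-2.5,0,0],[-0.32,0,-2.5,0,0]]' >/dev/null;  python3 lid.py
```

```text
t4.40 case x -10.5 y 0.9 graspz 80.0 | Fx 0.3 Fy 0.1 Fz -0.1 | op 31.5 grip 0.0 | rot [-3.1409e+00  8.0000e-04 -8.5400e-02]
lid top z 56.55 (56 up, 50 home) n9626 rail 52.66 slope -0.0009 knobx -10.9
t4.78 case x -8.3 y 0.9 graspz 80.1 | Fx -1.9 Fy 0.3 Fz -1.7 | op 31.4 grip 1.0 | rot [ 3.1413e+00  6.0000e-04 -8.5000e-02]
lid top z 56.51 (56 up, 50 home) n9652 rail 52.69 slope -0.0011 knobx -9.0
```

```bash
sed -i 's/sys.exit.*/fx=np.array(s["contact_force"])[:2]@ex; sys.exit(0 if lz>55.8 and abs(fx)<7.5 else 1)/' lid.py
python3 -m crank '[[-0.32,0,-0.5,0,0],[-0.32,0,-1,0,0]]' >/dev/null &&  python3 lid.py && python3 -m crank '[[-0.32,0,-0.5,0,0],[-0.32,0,-1,0,0]]' >/dev/null &&  python3 lid.py && python3 -m crank '[[-0.32,0,-0.5,0,0],[-0.32,0,-1,0,0]]' >/dev/null &&  python3 lid.py && python3 -m crank '[[-0.32,0,-0.5,0,0],[-0.32,0,-1,0,0]]' >/dev/null &&  python3 lid.py && python3 -m crank '[[-0.32,0,-0.5,0,0],[-0.32,0,-1,0,0]]' >/dev/null &&  python3 lid.py && python3 -m crank '[[-0.32,0,-0.5,0,0],[-0.32,0,-1,0,0]]' >/dev/null &&  python3 lid.py && python3 -m crank '[[-0.32,0,-0.5,0,0],[-0.32,0,-1,0,0]]' >/dev/null &&  python3 lid.py && python3 -m crank '[[-0.32,0,-0.5,0,0],[-0.32,0,-1,0,0]]' >/dev/null &&  python3 lid.py
```

```text
t5.00 case x -7.4 y 0.8 graspz 80.1 | Fx -2.3 Fy 0.7 Fz -1.4 | op 31.1 grip 1.1 | rot [ 3.1415e+00  4.0000e-04 -8.5300e-02]
lid top z 56.55 (56 up, 50 home) n9603 rail 52.67 slope -0.0010 knobx -8.0
t5.22 case x -6.3 y 0.7 graspz 80.3 | Fx -2.3 Fy -0.6 Fz -1.3 | op 31.0 grip 1.0 | rot [ 3.1415e+00  1.0000e-04 -8.5300e-02]
lid top z 56.54 (56 up, 50 home) n9555 rail 52.68 slope -0.0012 knobx -6.9
t5.43 case x -5.3 y 0.7 graspz 80.3 | Fx -2.0 Fy -0.3 Fz -1.2 | op 30.9 grip 1.1 | rot [ 3.1415e+00 -1.0000e-04 -8.5200e-02]
lid top z 56.53 (56 up, 50 home) n9522 rail 52.69 slope -0.0008 knobx -5.9
t5.65 case x -4.3 y 0.7 graspz 80.3 | Fx -2.1 Fy 0.0 Fz -1.9 | op 30.9 grip 1.1 | rot [ 3.1415e+00 -1.0000e-04 -8.5200e-02]
lid top z 56.55 (56 up, 50 home) n9519 rail 52.67 slope -0.0011 knobx -4.9
t5.87 case x -3.3 y 0.7 graspz 80.3 | Fx -2.9 Fy -0.4 Fz -1.0 | op 31.3 grip 1.1 | rot [ 3.1415e+00 -1.0000e-04 -8.5200e-02]
lid top z 56.55 (56 up, 50 home) n9520 rail 52.67 slope -0.0014 knobx -3.9
t6.08 case x -2.2 y 0.7 graspz 80.4 | Fx -2.8 Fy 0.5 Fz 1.3 | op 31.1 grip 1.1 | rot [-3.1415e+00 -2.0000e-04 -8.5300e-02]
lid top z 50.54 (56 up, 50 home) n8911 rail 52.67 slope -0.0006 knobx -2.9
```

```bash
python3 -m crank '[[-0.32,0,1,0,0],[-0.32,0,2,0,0],[-0.1,0,2,0,0],[-0.1,0,1,0,0],[-0.1,0,1,0,0]]' >/dev/null;  python3 lid.py; python3 -m crank '[[-0.1,0,0,-15,0],[-0.1,0,0,-30,0],[-0.1,0,0,-45,0],[-0.1,0,0,-45,0]]' >/dev/null;  python3 lid.py
```

```text
t6.55 case x -3.2 y 0.7 graspz 80.4 | Fx 0.1 Fy -0.2 Fz 0.2 | op 40.9 grip 0.0 | rot [-3.1415e+00 -2.0000e-04 -8.5200e-02]
lid top z 50.54 (56 up, 50 home) n8942 rail 52.67 slope -0.0005 knobx -3.2
t6.93 case x -3.2 y -0.1 graspz 128.0 | Fx -0.4 Fy -0.6 Fz 1.0 | op 41.3 grip 0.0 | rot [-3.1414 -0.0053 -0.0851]
lid top z 50.56 (56 up, 50 home) n5643 rail 52.66 slope -0.0004 knobx -4.4
```

```bash
python3 -m crank '[[-1,-20,10,0,0],[-1,-45,22,0,0],[-1,-70,35,0,0],[-1,-90,46,0,0],[-1,-95,47,0,0],[-1,-95,47,12,0],[-1,-95,47,26,0],[-1,-95,47,38,0],[-1,-95,47,44,0],[-1,-95,47,44,0],[-1,-95,47,44,0]]' >/dev/null;  python3 pos.py
python3 - <<'E'
from pos import *
p,d,W=grab("wrist");save("w2.png",p); p,d,W=grab("scene");save("s2.png",p[180:340,220:440])
E
```

```text
t7.90 case x -50.2 y 95.4 graspz 81.0 | Fx 0.4 Fy -0.5 Fz 0.5 | op 0.5 grip 0.0 | rot [-3.1416e+00  8.0000e-04 -8.5100e-02]
```

View pics/w2.png

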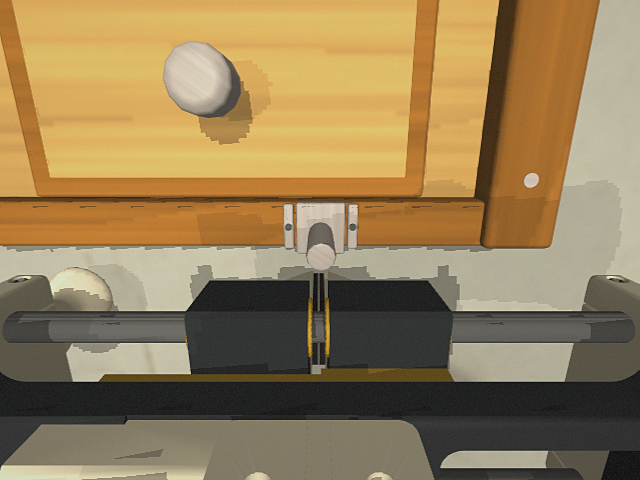

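The wrist view shows the bolt post at (320,255), directly ahead of the closed fingers and centred on them. Now I'll push.

```bash
python3 -m crank '[[-1,3,0,-2,0],[-1,6,0,-2,0],[-1,9,0,-2,0],[-1,12,0,-2,0],[-1,14,0,-2,0],[-1,16,0,-2,0],[-1,18,0,-2,0],[-1,20,0,-2,0]]' >/dev/null;  python3 pos.py;python3 -m crank '[[-1,1,0,0,0],[-1,2,0,0,0],[-1,3,0,0,0],[-1,4,0,0,0],[-1,5,0,0,0],[-1,6,0,0,0]]' >/dev/null;  python3 pos.py
python3 - <<'E'
from pos import *
p,d,W=grab("wrist");save("w3.png",p[:340])
E
```

```text
t8.67 case x -50.4 y 75.7 graspz 83.2 | Fx -0.1 Fy 2.8 Fz 1.3 | op 0.6 grip 0.9 | rot [ 3.1414e+00  5.0000e-04 -8.5200e-02]
t9.17 case x -50.4 y 69.7 graspz 83.3 | Fx -0.9 Fy 1.1 Fz 1.0 | op 0.5 grip 0.9 | rot [ 3.1415e+00  1.0000e-04 -8.5200e-02]
```

View pics/w3.png

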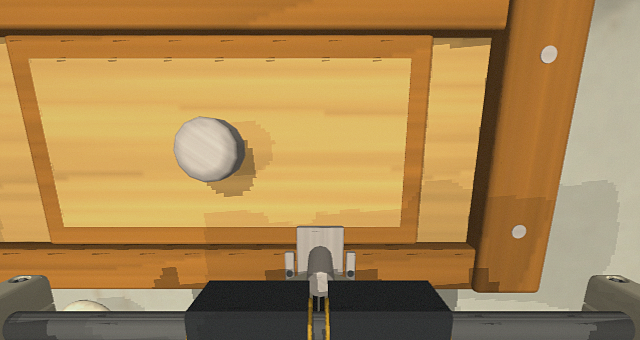

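The bolt plate (its edge at (320,227)) is moving over the lid's edge. I'll push on in 1 mm steps until the force rises.

```bash
cat > f.py <<'E'
from pos import *
import sys
s=st(); sys.exit(0 if np.array(s["contact_force"])[:2]@ey<6 else 1)
E
python3 -m crank '[[-1,1,0,0,0],[-1,2,0,0,0],[-1,3,0,0,0],[-1,4,0,0,0],[-1,4,0,0,0]]' >/dev/null;  python3 f.py && python3 -m crank '[[-1,0.5,0,0,0],[-1,1,0,0,0]]' >/dev/null &&  python3 f.py && python3 -m crank '[[-1,0.5,0,0,0],[-1,1,0,0,0]]' >/dev/null &&  python3 f.py && python3 -m crank '[[-1,0.5,0,0,0],[-1,1,0,0,0]]' >/dev/null &&  python3 f.py && python3 -m crank '[[-1,0.5,0,0,0],[-1,1,0,0,0]]' >/dev/null &&  python3 f.py && python3 -m crank '[[-1,0.5,0,0,0],[-1,1,0,0,0]]' >/dev/null &&  python3 f.py
```

```text
t9.63 case x -50.4 y 65.5 graspz 83.3 | Fx -1.4 Fy 0.3 Fz 0.7 | op 0.8 grip 0.6 | rot [ 3.1415e+00 -3.0000e-04 -8.5300e-02]
t9.80 case x -50.4 y 64.7 graspz 83.3 | Fx -1.1 Fy 1.8 Fz 0.5 | op 0.4 grip 0.9 | rot [ 3.1415e+00  1.0000e-04 -8.5100e-02]
t9.97 case x -50.4 y 64.1 graspz 83.2 | Fx -2.3 Fy 5.4 Fz 3.4 | op 0.6 grip 2.7 | rot [ 3.1415e+00  1.6000e-03 -8.5100e-02]
t10.13 case x -50.3 y 63.7 graspz 83.1 | Fx -1.7 Fy 7.5 Fz 6.3 | op 0.2 grip 4.2 | rot [ 3.1415  0.0035 -0.0851]
```

```bash
python3 -m crank '[[-1,-3,0,0,0],[-1,-10,0,0,0],[-1,-20,0,0,0],[-1,-25,0,-15,0],[-1,-25,0,-40,0],[-1,-25,0,-60,0],[-1,-25,0,-60,0],[-1,-25,0,-60,0]]' >/dev/null
python3 - <<'E'
from lid import *
st(); lidz()
p,d,W=grab("wrist");save("w4.png",p)
c=W[...,:2]-O;x=c@ex*1e3;y=c@ey*1e3;z=W[...,2]*1e3
k=(z>90)&(z<98)&(abs(x+50)<14)&(abs(y-55)<30); print("post",k.sum(),x[k].mean(),y[k].mean(),z[k].mean())
E
```

```text
t10.80 case x -50.3 y 87.6 graspz 144.2 | Fx -0.3 Fy 0.5 Fz -0.2 | op 0.4 grip 0.0 | rot [ 3.1415 -0.0036 -0.0851]
lid top z 50.56 (56 up, 50 home) n6720 rail 52.63 slope -0.0006 knobx -5.3
post 349 -50.454632832615395 48.78420745313734 93.95505301733907
```

View pics/w4.png

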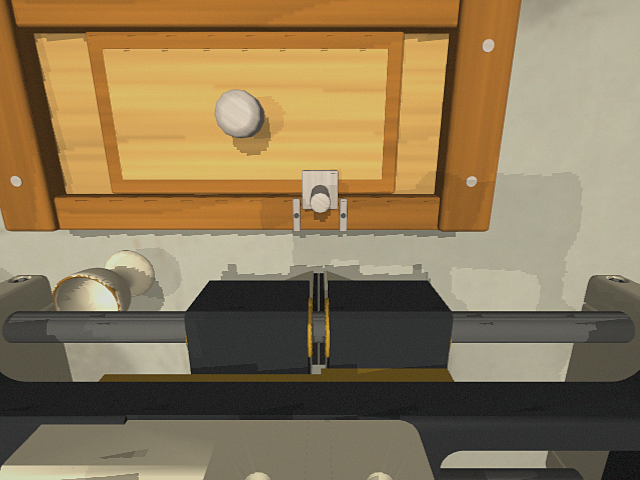

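The post is at y = 48.8 mm, so the bolt is about 19 mm across, with its plate at (320,190) over the lid's edge. The lid is flat and home, and the robot is clear of everything.

```bash
python3 -c "from cell import ticket; print(ticket.hand_in())"
```

```text
the job is handed in; nothing more can be done
None
```

The lid has dropped home and lies flat, the bolt is about 19 of its 20 mm across over the lid's edge, the arm is clear and never came near the crockery, and I handed the job in after about 11 s of robot time; no verdict came back.

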